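Scan a buffer cartridge and hold it snapped onto a tilted port

ROBOT

A 6-joint arm with a two-finger parallel gripper is mounted at the origin on the work surface. World frame = base frame: x ahead of the robot, y to its left, z up, the work surface at z = 0. Lengths are in m, angles in rad, forces in N, time in s.
With the tool pointing down it reaches from about 0.275 to 0.775 m from the base axis. Payload 14.6 kg.
Tool frame: the origin (TCP) lies at the very end of the fingers, on their centre line; the grasp point (between the pads) lies env.hold_point_z behind it (env.hold_point_z is the distance from the TCP to the grasp point, in m); z points along the fingers, y is the line along which they close (so a half turn about z gives the same grasp; the last joint's range is limited). The gripper opens to 85 mm and grips with 20 to 120 N. Pads are 22 mm wide; open, the fingers measure 114 mm over their backs; the gripper's body (76 mm by 85 mm) begins 54 mm behind the grasp point. The pads swing forward as they close: fully open they stand 13 mm farther back than shut.
Start: joints at [-1.429, 0.263, -0.048, 1.259, 0, 1.415], TCP at [0.154, -0.502, 0.231] pointing down, gripper open.
Joint ranges: [-2.65, 2.65], [-0.89, 1.7], [-1.18, 1.37], [-2.13, 2.11], [-1.35, 1.29], [-3.14, 3.14]. Speed limits (rad/s): [1.89, 1.89, 2.57, 2.79, 3.14, 3.14].

INTERFACE

Orientations are given as a rotation vector (axis times angle).
In Python, from cell import env, optics gives the robot as it stands.
- The arm moves only by the shell command python3 -m handwheel 'ROWS' [FORCE]. ROWS is JSON, a list of rows, each a list of 5 numbers: the shift along the tool's x, y, z in units of 30 cm (1.0 is 30 cm), then the turn about the tool's z in units of pi/2 rad (1.0 is pi/2 rad), then the opening, from -1 (shut) to 1 (fully open). In form: [[dx, dy, dz, yaw, hand], ...]. A call has 1 to 8 rows; each row shifts and turns the commanded pose from where the row before left it, along the tool's axes as they then stand; what a row does not reach is not made up. A row lasts 1/8 s, in which the tool goes at most 62.5 mm and 10.7 degrees, less where a joint would pass 70% of its speed; a pose out of reach is approached as far as the arm can. A call with a number of a shift or a turn outside -1 to 1 is refused whole. A call with a gripper value outside its range is refused whole. The fingers move at their own pace and stop on an object; FORCE is the grip in N (left out, the last holds). Time passes only in rows, so rows that do not move let the fingers close. It gives the time, the measured TCP pose, the force, the opening and the grip force at its end, in the units of the state.
- env.observe(): the state, without advancing time (a new reading comes with each control period).
- optics.camera(name): name is "side" or "top"; returns a dict with "img" (480x640x3 uint8, red, green, blue), "z_map" (480x640 float32, m along the optical axis (not along the pixel's ray), 0 where there is no reading), "intrinsics" (3x3 intrinsics, pixels), "R" (3x3) and "t" (3): a world point X has camera coordinates R X + t. Camera axes: x right, y down, z forward; pixel columns grow to the right and rows downward; lengths in m; the calibration is good to about 2 mm. A picture is of the moment at which its call begins.
- env.sign_off(): hands the job in; it is judged then, once.
Trained networks look in a picture, given as the dict that the camera call returned (one of the last four; its "shot" number tells which), for a name from the list of things; names that differ only in an ending like _2 or _b are one class to them, and where a whole thing is asked for, a point or a joint stands for the part that bears it (a point fixed in the world has none). Each returns a list of dicts, best first, with "p" (0 to 1); they miss things now and then, are a little off and sometimes report something else, mostly with a low value. They report only what shows in the picture. A call takes as long as a camera call. They do not tell look-alikes from the thing itself.
- optics.spot_in(picture, thing): "rect" ([centre column, centre row, width, height] in pixels, round what is visible of it).
- optics.regions_of(picture, thing): "pixels" (480x640 bool, what is visible of it) and "rect" ([centre column, centre row, width, height] in pixels, round what is visible of it).
The state is a dict: "clock": time; "joints": joint angles; "qd": joint speeds; "joint_torque": joint torques, N m; "tcp_pos": TCP position; "tool_rot": TCP orientation; "ft_force": force on the tool from outside, world axes, zero at the start; "ft_torque": the same for the moment, N m; "opening": opening from 0.0 (shut) to 1.0 (fully open); "grasp_force": force on a finger pad.
Only numpy, scipy, OpenCV 4.12 (cv2) and the standard library are available. Lean on these libraries where they do the work, as an engineer would, in place of code of your own. Each camera call takes 0.05 s, during which the arm holds its last target. There are 200 camera calls.

TASK

Pick up the white cartridge by its square neck and show its wide label, then its narrow label, squarely to the label reader: label level with and centred on the window, about 8 cm in front of it, held still for a second each. Then press the cartridge's mouth squarely along the tilted nipple until it snaps over the balls and the spring collar is fully down, and keep it held there against the spring: the program finishes while still gripping and pressing, without letting go. Leave the jar, the tube rack and the tip box alone.

Things in the scene. Friction and masses are not known exactly. Their poses are not given: they have to be found in the camera images.
- cartridge: Loose white cartridge, 126-252 g, upright on the bench. Origin: centre of its underside (the mouth); z up its axis. Housing 40x40 mm, z 0-50, flat-topped; square grip neck 26x26 mm, z 50-95, sides parallel to the housing's. Mouth: round 17 mm hole in a 5 mm lip, then a bore 28 mm wide, 39 mm deep; fits the nipple at any turn about its axis. Wide label on its -x side, narrow label on its +y side.
- wide_label (a point): Centre of the wide barcode label (34 mm wide, 30 mm high, upright bars), on the cartridge's -x side at (-20, 0, 25) mm in its frame.
- narrow_label (a point): Centre of the narrow barcode label (12 mm wide, 30 mm high, level bars), on the cartridge's +y side at (0, 20, 25) mm in its frame, a quarter turn from the wide one.
- reader: Fixed label reader, 109 mm tall: foot 90x80 mm (to x = -40 mm), white head 74 mm wide (y), 50 mm deep, black window in the face that looks along its own -x, a hood 14 mm deep above it (underside z = 105 mm). Origin: on the bench under the head's centre, z up.
- window (a point): Centre of the reader's window, 80 mm above the bench, at (-26, 0, 80) mm in the reader's frame and with its axes: it looks along -x. A label is read when its centre is 30 to 140 mm in front of it, within 30 mm of centre sideways and in height, facing it and held almost still.
- port_block: Fixed white block 100 x 90 x 28 mm that carries the tilted port. Origin: centre of its underside, z up.
- port: Fixed steel port leaning 25 degrees from vertical to the block's -x side. Origin at (0, 0, 50) mm in the block's frame; z outward along the nipple's axis. Nipple: 14 mm rod to z = 36 mm, cone to a 6 mm tip at z = 46. Four spring balls stand out 4 mm at z = 26; the lip snaps past them when pushed (peak about 10 N). Sliding collar around the rod; fixed 38 mm base below z = 2.
- nipple_tip (a point): End of the nipple, on its axis, at z = 46 mm in the port's frame.
- collar (a joint): Travel of the 33 mm spring collar down the nipple (m): 0 free (top at z = 26 mm in the port's frame), 0.012 fully down on its stop (top, and so the mouth pressing it, at z = 14 mm). Pushes back 4 N at 0, 7.6 N fully down. The lip meets the balls with the mouth at about z = 29 mm and is past them by 0.007. Let go there, it rests at 0.007-0.009, not fully down.
- wipes_jar: Loose clear jar with a white lid, 72 mm across, 110 mm tall, bystander. Origin: centre of its underside.
- tube_rack: Loose grey rack of capped tubes, 60 x 150 mm, 84 mm tall, bystander. Origin: centre of its underside.
- tip_box: Loose pale box 120 x 85 x 55 mm, bystander. Origin: centre of its underside.
Things that resemble listed ones, but are neither listed nor needed, are in the scene too. What is shaped like the cartridge but brown or purple is not meant.

How it is judged:
On the way, in this order (a step that is already met when the one before it is completed fails the run):
1. the wide label is held still and square in front of the reader's window (x of wide_label in the frame of window between -0.14 and -0.03 m and y of wide_label in the frame of window between -0.03 and 0.03 m and z of wide_label in the frame of window between -0.03 and 0.03 m and x of window in the frame of cartridge below -0.045 m and y of window in the frame of cartridge between -0.04 and 0.04 m and z of window in the frame of cartridge between -0.015 and 0.065 m and linear speed of cartridge below 0.03 m/s and contact force between the fingers and cartridge above 1 N), for 0.8 s.
2. then the narrow label is held still and square in front of the window (x of narrow_label in the frame of window between -0.14 and -0.03 m and y of narrow_label in the frame of window between -0.03 and 0.03 m and z of narrow_label in the frame of window between -0.03 and 0.03 m and y of window in the frame of cartridge above 0.045 m and x of window in the frame of cartridge between -0.04 and 0.04 m and z of window in the frame of cartridge between -0.015 and 0.065 m and linear speed of cartridge below 0.03 m/s and contact force between the fingers and cartridge above 1 N), for 0.8 s.
At the end, for the whole second after the job is handed in: Through the last second the cartridge, still gripped in the fingers, is on the nipple past the balls, within 4 mm of its axis and 0.12 rad of square, and is pressed against the collar with more than 4 N so that the collar is at least 9.5 of its 12 mm down; it is at rest (value of joint collar above 0.0095 m and z of cartridge in the frame of port below 0.0175 m and x of cartridge in the frame of port between -0.004 and 0.004 m and y of cartridge in the frame of port between -0.004 and 0.004 m and angle between the z axis of cartridge and the z axis of port, either way round below 0.12 rad and contact force between the fingers and cartridge above 2 N and contact force between cartridge and collar above 4 N and linear speed of cartridge below 0.02 m/s); the arm keeps its last pose, push and grip.
It fails at once if the collar is pushed down while the cartridge is not square to the nipple (over 0.2 rad off) (value of joint collar above 0.004 m and angle between the z axis of cartridge and the z axis of port, either way round above 0.2 rad).
It fails at once if the wipes jar is moved by more than 30 mm or tipped (distance of wipes_jar from where it was at the start of the episode above 0.03 m or angle between wipes_jar's own z axis and vertical above 0.3 rad).
It fails at once if the tube rack is moved by more than 30 mm or tipped (distance of tube_rack from where it was at the start of the episode above 0.03 m or angle between tube_rack's own z axis and vertical above 0.3 rad).
It fails at once if the tip box is moved by more than 30 mm or tipped (distance of tip_box from where it was at the start of the episode above 0.03 m or angle between tip_box's own z axis and vertical above 0.3 rad).
It also fails if it takes over 53 s, if anything falls off the work surface, if the arm or the gripper's body presses on something with over 40 N, if the wrist force passes 120 N, or if a joint passes its speed limit or range.

## Working session

There is one attempt and no reset: what is moved stays moved. The work goes in short steps, Python scripts to look and compute and a shell command to move; the robot and the scene stay as the last step left them, time stands still between calls to the robot, and variables do not carry over. Pictures are saved under pics/ and viewed, at most 10 in all, crops included, and the job is handed in when it is done.

```bash
ls; mkdir -p pics
python3 - <<'E'
from cell import env, optics
import cv2,numpy as np,pickle
print(env.hold_point_z, env.observe())
for n in ["side","top"]:
    c=optics.camera(n); pickle.dump(c,open(f"{n}0.pkl","wb")); cv2.imwrite(f"pics/{n}0.png",c["img"][:,:,::-1])
    for th in ["cartridge","reader","port_block","port","collar","wipes_jar","tube_rack","tip_box"]:
        print(n,th,[(round(d["p"],2),[int(v) for v in d["rect"]]) for d in optics.spot_in(c,th)][:4])
E
```

```text
pics
0.0187 {'clock': 0.0, 'joints': array([-1.42928306e+00,  2.63496253e-01, -4.89365546e-02,  1.25939469e+00,
        1.35791159e-05,  1.41547091e+00]), 'qd': array([-0.0010036 , -0.00107752,  0.00144021,  0.00101826, -0.00027907,
        0.00220702]), 'joint_torque': array([-3.79281228e-04, -6.37633610e+01,  3.84574020e+01,  1.38871896e-02,
       -1.12488633e-04, -6.95212591e-06]), 'tcp_pos': array([ 0.15350866, -0.50176939,  0.23083906]), 'tool_rot': array([-3.10603443e+00, -4.64410659e-01, -3.25049538e-05]), 'ft_force': array([ 0.72224   , -0.38745189,  0.50243005]), 'ft_torque': array([ 0.04070078,  0.01780389, -0.00262618]), 'grasp_force': 0.0, 'opening': 1.0006752702923951}
side cartridge [(0.97, [416, 282, 29, 37]), (0.96, [359, 239, 25, 44]), (0.81, [373, 269, 21, 39])]
side reader [(0.86, [279, 296, 38, 57])]
side port_block [(0.8, [303, 222, 40, 43]), (0.75, [249, 248, 28, 49])]
side port [(0.66, [301, 216, 22, 24]), (0.62, [384, 426, 36, 90])]
side collar [(0.64, [280, 296, 43, 59]), (0.23, [302, 214, 17, 20])]
side wipes_jar [(0.74, [249, 247, 32, 50])]
side tube_rack [(0.9, [385, 425, 37, 89]), (0.39, [302, 216, 23, 23])]
side tip_box [(0.6, [372, 160, 46, 38])]
top cartridge [(0.69, [352, 274, 22, 23]), (0.65, [311, 289, 12, 22]), (0.56, [299, 330, 23, 26])]
top reader [(0.73, [267, 210, 36, 36]), (0.42, [311, 289, 18, 20])]
top port_block [(0.8, [377, 218, 37, 41])]
top port [(0.64, [378, 215, 16, 17])]
top collar []
top wipes_jar [(0.61, [326, 170, 31, 38])]
top tube_rack [(0.89, [161, 298, 66, 25])]
top tip_box [(0.94, [490, 284, 62, 56]), (0.47, [270, 208, 36, 36])]
```

View pics/side0.png

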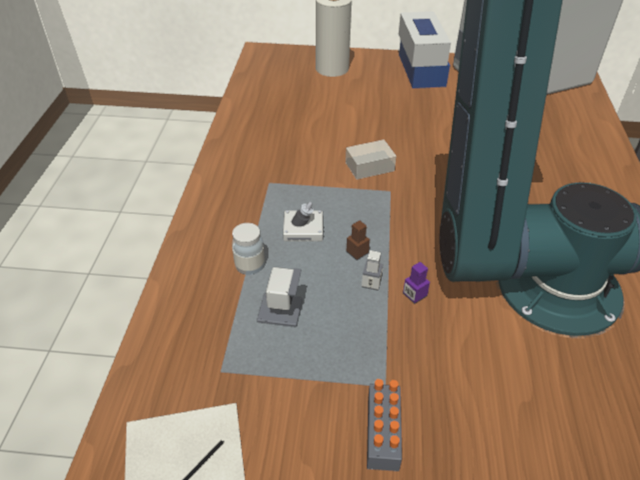

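View pics/top0.png

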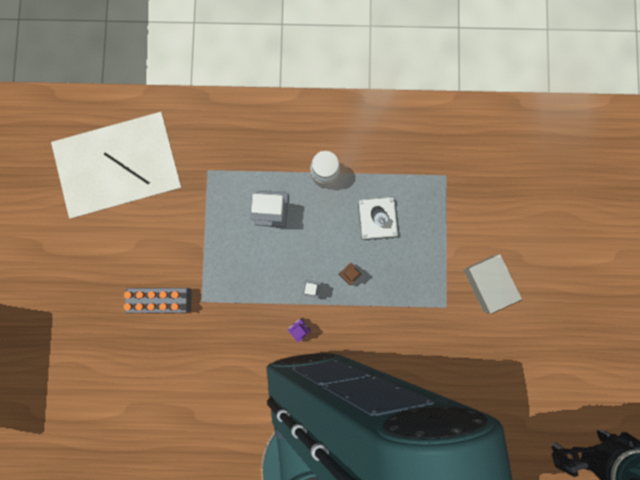

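Side view: white cartridge (373,269), look-alikes brown (359,239) and purple (416,282); reader (279,296), port block (303,222), jar (249,247), rack (385,425), tip box (372,160). Top view: white (311,289), brown (350,273), purple (299,330). The white one fits the description; I'll confirm it in a crop and localise it.

```bash
cat > h.py <<'E'
import numpy as np,cv2,pickle
def cloud(c):
    K,R,t,z=c["intrinsics"],c["R"],c["t"],c["z_map"]
    v,u=np.mgrid[:480,:640]
    P=np.stack([(u-K[0,2])/K[0,0]*z,(v-K[1,2])/K[1,1]*z,z],-1)
    W=(P-t)@R
    W[z<=0]=np.nan
    return W
def proj(c,X):
    p=c["intrinsics"]@(c["R"]@np.asarray(X,float)+c["t"]); return p[:2]/p[2]
E
python3 - <<'E'
from h import *
im={}
T=pickle.load(open("top0.pkl","rb"));S=pickle.load(open("side0.pkl","rb"))
for c,n in((T,"top"),(S,"side")):
    print(n,"f",c["intrinsics"][0,0],"cam",-c["R"].T@c["t"],"fwd",c["R"][2])
W=cloud(T)
def win(u0,u1,v0,v1,zmin,zmax,n):
    w=W[v0:v1,u0:u1].reshape(-1,3);uv=np.stack(np.meshgrid(np.arange(u0,u1),np.arange(v0,v1)),-1).reshape(-1,2)
    m=(w[:,2]>zmin)&(w[:,2]<zmax)
    p=w[m]
    if len(p)<3: print(n,"none");return
    r=cv2.minAreaRect((p[:,:2]*1000).astype(np.float32))
    print(n,len(p),"z",np.percentile(p[:,2],[5,50,95]).round(4),"mean",p.mean(0).round(4),"rect",np.round(r[0],1),np.round(r[1],1),round(r[2],1))
win(298,326,276,302,.08,.11,"neck");win(298,326,276,302,.035,.11,"cart")
win(245,295,185,235,.095,.13,"readerhead");win(245,295,185,235,.004,.13,"reader all")
win(350,410,190,250,.02,.034,"blocktop");win(350,410,190,250,.04,.13,"port");win(350,410,190,250,.075,.13,"porttip")
win(330,372,258,290,.08,.11,"brown");win(300,345,145,195,.1,.12,"jar");win(285,318,315,345,.08,.11,"purple")
a=cv2.resize(S["img"][235:300,350:435],None,fx=5,fy=5,interpolation=2)
b=cv2.resize(S["img"][190:255,270:335],None,fx=5,fy=5,interpolation=2)
cv2.imwrite("pics/crop1.png",np.hstack([a,b])[:,:,::-1])
c1=cv2.resize(T["img"][185:245,340:415],None,fx=5,fy=5,interpolation=2);d=cv2.resize(T["img"][185:245,240:315],None,fx=5,fy=5,interpolation=2)
cv2.imwrite("pics/crop2.png",np.hstack([c1,d])[:,:,::-1])
E
```

```text
top f 482.6467757121028 cam [0.4428572  0.01074114 1.23104485] fwd [ 0.0941948   0.00697416 -0.99552936]
side f 591.3294505642629 cam [0.47274019 0.9642673  1.05013423] fwd [ 0.0649824  -0.70650666 -0.7047167 ]
neck 128 z [0.0907 0.0941 0.0978] mean [0.4376 0.0307 0.0941] rect [437.6  31. ] [26.5 26.2] 80.0
cart 274 z [0.046  0.053  0.0967] mean [0.437  0.0305 0.0702] rect [436.9  31.2] [40.5 40.6] 81.1
readerhead 829 z [0.1037 0.1077 0.1113] mean [0.6262 0.1378 0.1076] rect [626.9 138.3] [73.9 64.6] 87.3
reader all 1307 z [0.005  0.1057 0.1109] mean [0.6279 0.1351 0.0732] rect [637.8 144.8] [127.7 123.7] 1.6
blocktop 1156 z [0.0229 0.0276 0.0313] mean [ 0.6169 -0.1318  0.0275] rect [ 618.9 -133. ] [100.8  90.8] 6.5
port 234 z [0.0455 0.0695 0.0874] mean [ 0.6168 -0.1314  0.0671] rect [ 619.6 -131.5] [36.1 49. ] 89.6
porttip 81 z [0.0756 0.0796 0.0906] mean [ 0.611  -0.1338  0.0811] rect [ 612.5 -134. ] [24.3 25. ] 53.0
brown 129 z [0.0898 0.0945 0.0982] mean [ 0.4764 -0.0645  0.0944] rect [476.2 -64.7] [26.7 25.4] 46.2
jar 546 z [0.1056 0.1097 0.1133] mean [0.7322 0.003  0.1096] rect [732.7   2.8] [61.8 59.4] 1.0
purple 133 z [0.0901 0.0947 0.0982] mean [0.3363 0.0568 0.0942] rect [335.9  57.2] [26.1 26.1] 41.9
```

View pics/crop1.png

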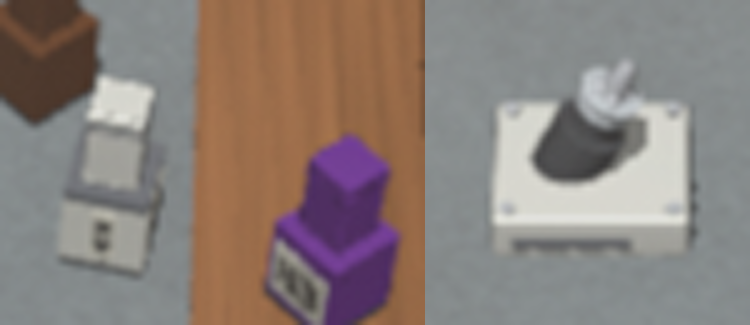

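View pics/crop2.png

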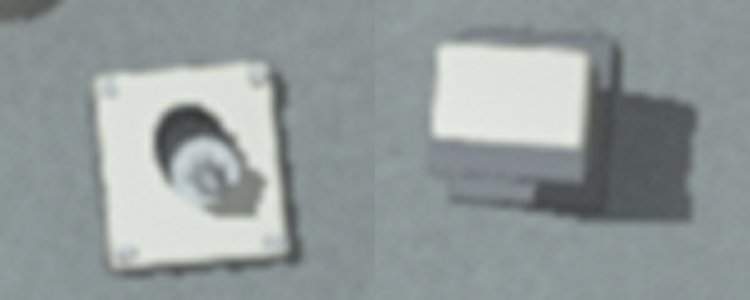

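Confirmed: white cartridge at (373,269) side view, narrow label (level bars) facing world +y, so wide label faces the robot; brown and purple are the look-alikes. Reader window faces the robot (dark hood strip on the −x side); the nipple leans toward the robot.

Run:
```python
from h import *
T=pickle.load(open("top0.pkl","rb"));S=pickle.load(open("side0.pkl","rb"))
def rect(c,lo,hi,zl,zh):
    w=cloud(c).reshape(-1,3);m=np.all((w>[lo[0],lo[1],zl])&(w<[hi[0],hi[1],zh]),1);p=w[m]
    r=cv2.minAreaRect((p[:,:2]*1000).astype(np.float32));return len(p),np.round(r[0],1),np.round(r[1],1),round(r[2],1),p.mean(0).round(4)
for n,c in(("top",T),("side",S)):
    print(n,"block",rect(c,(.54,-.22),(.70,-.05),.02,.036))
    print(n,"cartneck",rect(c,(.40,0),(.475,.07),.08,.11))
    print(n,"readerhead",rect(c,(.56,.07),(.70,.21),.098,.125))
    w=cloud(c).reshape(-1,3)
    m=np.all((w>[.55,-.2,.045])&(w<[.68,-.07,.12]),1);p=w[m]
    for a,b in((.045,.055),(.055,.065),(.065,.075),(.075,.085),(.085,.1)):
        q=p[(p[:,2]>a)&(p[:,2]<b)];print("  ",a,len(q),q.mean(0).round(4))
# overlay axis hypothesis
b=np.array([.619,-.133]);y=np.radians(6.5);d=np.array([-np.cos(y)*np.sin(.4363),-np.sin(y)*np.sin(.4363),np.cos(.4363)])
o=np.array([*b,.05]);out=[]
for c,(u0,v0) in((T,(340,185)),(S,(265,190))):
    im=cv2.resize(c["img"][v0:v0+60,u0:u0+75],None,fx=5,fy=5,interpolation=2).copy()
    for s in(0,.026,.046):
        q=((proj(c,o+s*d)-[u0,v0]+.5)*5).astype(int);cv2.circle(im,tuple(map(int,q)),3,(255,0,0),-1)
    out.append(im)
cv2.imwrite("pics/ov.png",np.hstack(out)[:,:,::-1]);print("tip",o+.046*d)
```

```text
top block (1164, array([ 618.9, -133. ]), array([100.8,  90.8]), 6.5, array([ 0.6171, -0.1319,  0.0275]))
top cartneck (128, array([437.6,  31. ]), array([26.5, 26.2]), 80.0, array([0.4376, 0.0307, 0.0941]))
top readerhead (826, array([626.9, 138.4]), array([73.7, 64.6]), 87.3, array([0.6262, 0.1379, 0.1076]))
   0.045 45 [ 0.6263 -0.1272  0.051 ]
   0.055 40 [ 0.6277 -0.1291  0.0579]
   0.065 58 [ 0.6062 -0.1334  0.0705]
   0.075 63 [ 0.6133 -0.1337  0.0788]
   0.085 18 [ 0.6031 -0.1343  0.089 ]
side block (775, array([ 621.6, -127.2]), array([98.7, 99.2]), 7.8, array([ 0.6198, -0.1189,  0.0259]))
side cartneck (138, array([439.6,  34. ]), array([29.3, 25.6]), 80.0, array([0.4404, 0.0379, 0.0906]))
side readerhead (823, array([629.4, 142.2]), array([78.8, 65. ]), 87.9, array([0.629 , 0.1457, 0.106 ]))
   0.045 73 [ 0.6257 -0.1197  0.0503]
   0.055 42 [ 0.6219 -0.1233  0.0588]
   0.065 60 [ 0.612  -0.1247  0.0704]
   0.075 42 [ 0.6134 -0.1269  0.0792]
   0.085 9 [ 0.6055 -0.1286  0.0885]
tip [ 0.59968586 -0.13520057  0.09169079]
```

View pics/ov.png

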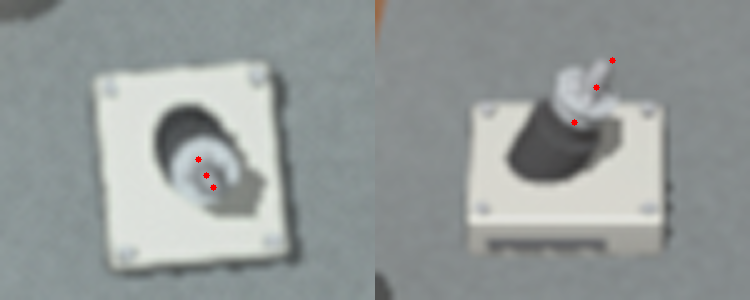

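Run:
```python
from h import *
T=pickle.load(open("top0.pkl","rb"));S=pickle.load(open("side0.pkl","rb"))
y=np.radians(6.5);t=np.radians(25);o=np.array([.619,-.133,.05])
bx=np.array([np.cos(y),np.sin(y),0]);by=np.array([-np.sin(y),np.cos(y),0]);d=-bx*np.sin(t)+np.array([0,0,np.cos(t)]);e=np.cross(by,d)
out=[]
for c,(u0,v0) in((T,(362,198)),(S,(284,195))):
    im=cv2.resize(c["img"][v0:v0+36,u0:u0+34],None,fx=11,fy=11,interpolation=2).copy();raw=im.copy()
    for s,r in((.002,.019),(.026,.0165),(.036,.007),(.046,.003)):
        q=[(proj(c,o+s*d+r*(np.cos(a)*by+np.sin(a)*e))-[u0,v0]+.5)*11 for a in np.linspace(0,6.28,40)]
        cv2.polylines(im,[np.int32(q)],True,(255,0,0),1)
    out.append(np.hstack([raw,im]))
f=np.vstack(out);print(f.shape);cv2.imwrite("pics/ov2.png",cv2.resize(f,(566,600))[:,:,::-1])
```

```text
(792, 748, 3)
```

View pics/ov2.png

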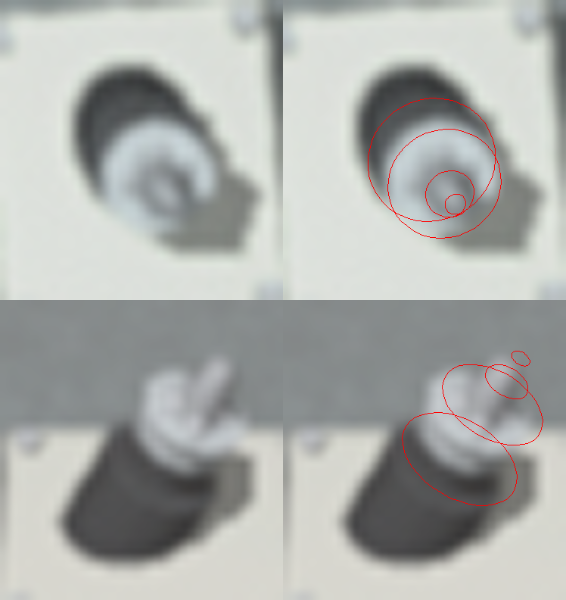

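```bash
cat >> h.py <<'E'
from scipy.spatial.transform import Rotation as Ro
def go(target,psi=None):
    """tool-axis shift (units of 30 cm) and yaw (units of 90 deg) still to go"""
    from cell import env
    s=env.observe();R=Ro.from_rotvec(s["tool_rot"]).as_matrix()
    p0=np.degrees(np.arctan2(R[1,0],R[0,0]))
    print("t",round(s["clock"],2),"tcp",s["tcp_pos"].round(4),"psi",round(p0,2),"tilt",np.degrees(np.arccos(-R[2,2])).round(2),"open",round(s["opening"],3),"grip",round(s["grasp_force"],1),"F",s["ft_force"].round(1),"j",s["joints"].round(2))
    if target is not None: print("shift",(R.T@(np.array(target)-s["tcp_pos"])/.3).round(4))
    if psi is not None: print("yaw",round(-((psi-p0+180)%360-180)/90,4))
E
python3 -m handwheel '[[0.09,-0.09,0,0,1],[0.09,-0.09,0,0,1],[0.09,-0.09,0,0,1],[0.09,-0.09,0,0,1],[0.09,-0.09,0,0,1],[0.09,-0.09,0,0,1],[0.09,-0.09,0,0,1],[0.09,-0.09,0,0,1]]'
python3 -m handwheel '[[0.088,-0.088,0,0,1],[0.088,-0.088,0,0,1],[0.088,-0.088,0,0,1],[0.088,-0.088,0,0,1],[0.088,-0.088,0,0,1],[0.088,-0.088,0,0,1],[0.088,-0.088,0,0,1],[0.088,-0.088,0,0,1]]'
python3 -m handwheel '[[0,0,0,-0.115,1],[0,0,0,-0.115,1],[0,0,0,-0.115,1],[0,0,0,-0.115,1],[0,0,0,-0.115,1],[0,0,0,-0.115,1],[0,0,0,-0.115,1],[0,0,0,-0.115,1]]'
python3 -m handwheel '[[0,0,0,-0.115,1],[0,0,0,-0.115,1],[0,0,0,-0.115,1],[0,0,0,-0.115,1],[0,0,0,-0.115,1],[0,0,0,-0.115,1],[0,0,0,-0.115,1],[0,0,0,-0.115,1]]'
python3 -c "from h import *;go([.4385,.032,.13],260)"
```

```text
clock: 1.9
tcp_pos: [0.2973, -0.2312, 0.2314]
tool_rot: [3.107, 0.464, 0.0]
ft_force: [-0.2, -0.0, -0.1]
opening: 0.997
grasp_force: 0.0
clock: 2.9
tcp_pos: [0.4376, 0.0326, 0.2314]
tool_rot: [3.107, 0.465, 0.001]
ft_force: [0.5, -0.3, 0.9]
opening: 0.996
grasp_force: 0.0
clock: 3.9
tcp_pos: [0.4371, 0.0314, 0.2313]
tool_rot: [2.016, 2.409, 0.0]
ft_force: [-0.4, -0.0, 0.0]
opening: 0.999
grasp_force: 0.0
clock: 4.9
tcp_pos: [0.4371, 0.0314, 0.2313]
tool_rot: [-0.081, 3.14, 0.0]
ft_force: [0.8, -0.5, 0.1]
opening: 0.999
grasp_force: 0.0
t 4.9 tcp [0.4371 0.0314 0.2313] psi -177.05 tilt 0.01 open 0.999 grip 0.0 F [ 0.8 -0.5  0.1] j [-0.11  0.11 -0.24  1.22  0.   -0.17]
shift [-0.0047  0.0017  0.3378]
yaw -0.8562
```

```bash
python3 -m handwheel '[[-0.004,0.002,0.04,-0.107,1],[0,0,0.04,-0.107,1],[0,0,0.04,-0.107,1],[0,0,0.04,-0.107,1],[0,0,0.04,-0.107,1],[0,0,0.04,-0.107,1],[0,0,0.04,-0.107,1],[0,0,0.04,-0.107,1]]' >/dev/null
python3 -c "from h import *;go([.4385,.032,.056],260)"
```

```text
t 5.9 tcp [0.4383 0.0321 0.135 ] psi -100.04 tilt 0.01 open 1.0 grip 0.0 F [0.1 0.1 0.2] j [-0.11  0.17 -0.44  0.95  0.   -1.51]
shift [ 2.000e-04 -5.000e-04  2.632e-01]
yaw -0.0004
```

```bash
python3 -m handwheel '[[0,0,0.066,0,1],[0,0,0.066,0,1],[0,0,0.066,0,1],[0,0,0.065,0,1],[0,0,0,0,-1],[0,0,0,0,-1],[0,0,0,0,-1],[0,0,0,0,-1]]' 50
python3 -m handwheel '[[0,0,0,0,-1],[0,0,0,0,-1],[0,0,0,0,-1]]' >/dev/null
python3 -c "from h import *;go([.4385,.032,.115],260)"
```

```text
clock: 6.9
tcp_pos: [0.4388, 0.0321, 0.0571]
tool_rot: [-2.011, 2.412, -0.001]
ft_force: [-1.3, -0.1, 7.6]
opening: 0.3
grasp_force: 51.1
t 7.28 tcp [0.4388 0.032  0.0571] psi -100.36 tilt 0.07 open 0.295 grip 51.1 F [-0.6  1.3  7.3] j [-0.11  0.25 -0.58  0.73  0.   -1.5 ]
shift [ 0.0003  0.0006 -0.1931]
yaw -0.004
```

```bash
python3 -m handwheel '[[0,0,-0.046,0,-1],[0,0,-0.046,0,-1],[0,0,-0.046,0.1,-1],[0,0,-0.046,0.113,-1],[0,0,0,0.113,-1],[0,0,0,0.113,-1],[0,0,0,0.113,-1],[0,0,0,0.113,-1]]' 
python3 -m handwheel '[[0,0,0,0.113,-1],[0,0,0,0.113,-1],[0,0,0,0.113,-1],[0,0,0,0.113,-1],[0,0,0,0.113,-1],[0,0,0,0.113,-1],[0,0,0,0.113,-1],[0,0,0,0.113,-1]]'>/dev/null
python3 - <<'E'
from h import *
from cell import optics
go([.509,.145,.112],87.3)
c=optics.camera("side");pickle.dump(c,open("s1.pkl","wb"))
im=c["img"][180:330,260:460];cv2.imwrite("pics/s1.png",cv2.resize(im,None,fx=4,fy=4,interpolation=2)[:,:,::-1])
E
```

```text
clock: 8.28
tcp_pos: [0.4383, 0.0321, 0.1118]
tool_rot: [-0.531, 3.096, -0.0]
ft_force: [-0.3, 0.1, -1.2]
opening: 0.299
grasp_force: 50.2
t 9.28 tcp [0.4383 0.0321 0.1118] psi 118.1 tilt 0.01 open 0.299 grip 50.2 F [-1.2  0.4 -1.6] j [-0.11  0.2  -0.49  0.89  0.    0.97]
shift [ 0.221   0.3853 -0.0007]
yaw 0.3422
```

View pics/s1.png

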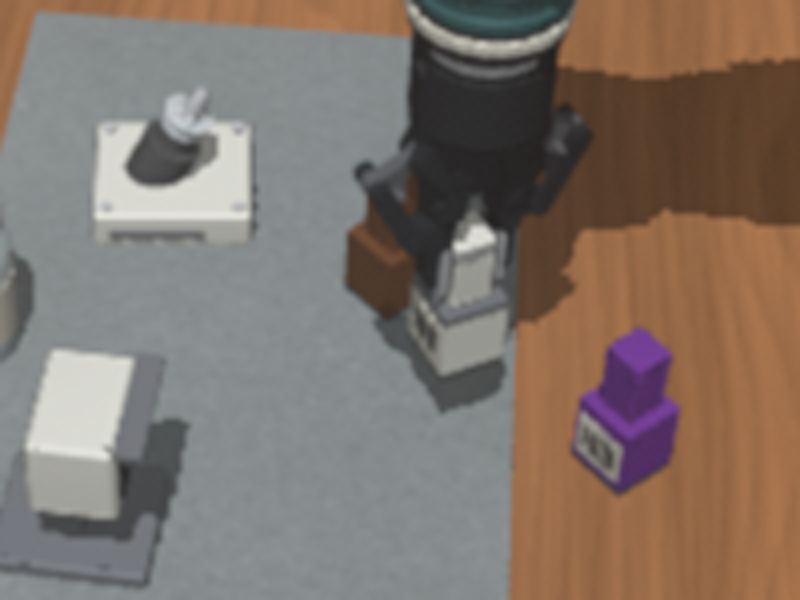

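The cartridge is held; wide label visible at (425,325) in the crop, turning toward the reader window at left. Continue to the reader.

```bash
python3 -m handwheel '[[0.0442,0.077,0,0,-1],[0.0442,0.077,0,0,-1],[0.0442,0.077,0,0,-1],[0.0442,0.077,0,0,-1],[0.0442,0.077,0,0,-1],[0,0,0,0.114,-1],[0,0,0,0.114,-1],[0,0,0,0.114,-1]]' >/dev/null
python3 -m handwheel '[[0,0,0,0,-1],[0,0,0,0,-1],[0,0,0,0,-1],[0,0,0,0,-1],[0,0,0,0,-1],[0,0,0,0,-1],[0,0,0,0,-1],[0,0,0,0,-1]]' >/dev/null
python3 - <<'E'
from h import *
from cell import optics
go([.509,.145,.112],87.3)
c=optics.camera("side")
im=c["img"][200:350,240:440];cv2.imwrite("pics/s2.png",cv2.resize(im,None,fx=4,fy=4,interpolation=2)[:,:,::-1])
E
```

```text
t 11.32 tcp [0.5083 0.1454 0.1116] psi 87.66 tilt 0.0 open 0.296 grip 50.2 F [-0.1  0.3 -1.2] j [ 0.12  0.34 -0.28  0.95 -0.    1.74]
shift [-0.0011  0.0024 -0.0014]
yaw 0.004
```

View pics/s2.png

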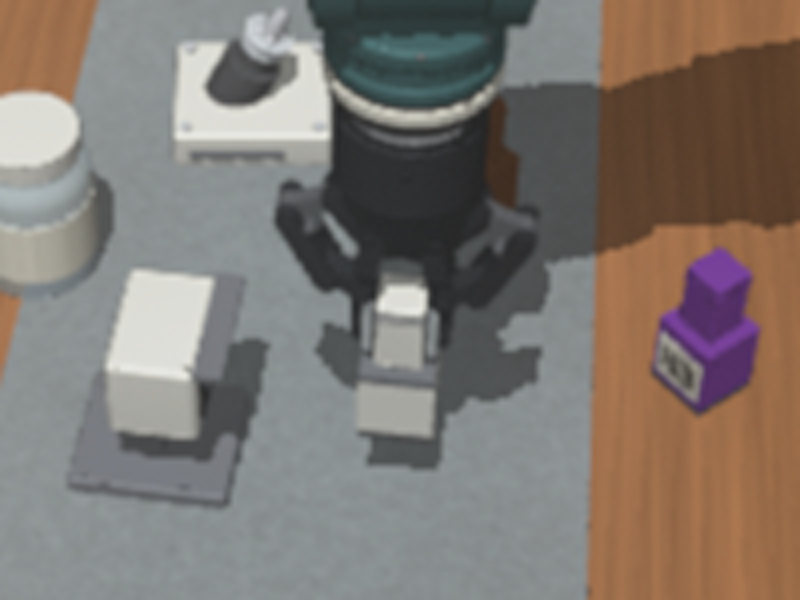

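Cartridge (398,400) stands square in front of the reader head (155,360), window side facing it. Quarter turn for the narrow label.

```bash
python3 -m handwheel '[[0,0,0,0,-1],[0,0,0,-0.111,-1],[0,0,0,-0.111,-1],[0,0,0,-0.111,-1],[0,0,0,-0.111,-1],[0,0,0,-0.111,-1],[0,0,0,-0.111,-1],[0,0,0,-0.111,-1]]' >/dev/null
python3 -m handwheel '[[0,0,0,-0.111,-1],[0,0,0,-0.111,-1],[0,0,0,0,-1],[0,0,0,0,-1],[0,0,0,0,-1],[0,0,0,0,-1],[0,0,0,0,-1],[0,0,0,0,-1]]' >/dev/null
python3 -m handwheel '[[0,0,0,0,-1],[0,0,0,0,-1],[0,0,0,0,-1]]' >/dev/null
python3 - <<'E'
from h import *
from cell import optics
go([.509,.145,.17],186.5)
from cell import env
# measured cartridge neck/housing centre vs TCP
for n in("top","side"):
    c=optics.camera(n);w=cloud(c).reshape(-1,3);tc=env.observe()["tcp_pos"]
    m=np.all(np.abs(w-[tc[0],tc[1],.08])<[.035,.035,.035],1);p=w[m];print(n,len(p),p.min(0).round(4),p.max(0).round(4))
    r=optics.spot_in(c,"cartridge");print([(round(d["p"],2),np.round(d["rect"])) for d in r])
E
```

```text
t 13.75 tcp [0.5083 0.1454 0.1116] psi 177.56 tilt 0.0 open 0.301 grip 50.1 F [-0.6 -0.1 -1.3] j [ 0.12  0.34 -0.28  0.95 -0.    0.17]
shift [-0.0025 -0.0011 -0.1948]
yaw -0.0993
top 1 [0.4999 0.1244 0.0634] [0.4999 0.1244 0.0634]
[(0.82, array([352., 275.,  20.,  22.])), (0.7, array([300., 330.,  22.,  23.]))]
side 420 [0.4885 0.1259 0.05  ] [0.5297 0.1712 0.1147]
[(0.71, array([416., 282.,  27.,  38.])), (0.67, array([341., 296.,  20.,  30.])), (0.5, array([361., 244.,  21.,  37.]))]
```

```bash
python3 -m handwheel '[[0,0,-0.1,-0.05,-1],[0,0,-0.1,-0.05,-1],[0,0,-0.095,0,-1],[-0.027,-0.12,0,0,-1],[-0.027,-0.12,0,0,-1],[-0.027,-0.12,0,0,-1],[-0.027,-0.12,0,0,-1],[-0.027,-0.12,0,0,-1]]' >/dev/null
python3 -m handwheel '[[-0.027,-0.12,0,0,-1],[-0.027,-0.12,0,0,-1],[-0.027,-0.12,0,0,-1],[0,0,0.05,0,-1],[0,0,0.05,0,-1],[0,0,0,0,-1]]' >/dev/null
python3 - <<'E'
from h import *
from cell import optics
go([.605,-.134,.158],186.5)
c=optics.camera("side");pickle.dump(c,open("s3.pkl","wb"))
im=c["img"][150:260,240:400];im=cv2.resize(im,None,fx=5,fy=5,interpolation=2)
q=(proj(c,[.603,-.134,.0917])-[240,150]+.5)*5;print("tip px",q)
cv2.imwrite("pics/s3.png",im[:,:,::-1])
E
```

```text
t 15.7 tcp [ 0.6048 -0.1327  0.1689] psi -173.41 tilt 0.13 open 0.3 grip 50.1 F [-0.1 -0.  -1.3] j [-0.35  0.45  0.07  1.19  0.   -0.46]
shift [-0.0002 -0.0043  0.0364]
yaw 0.001
tip px [355.92237883 261.24608282]
```

View pics/s3.png

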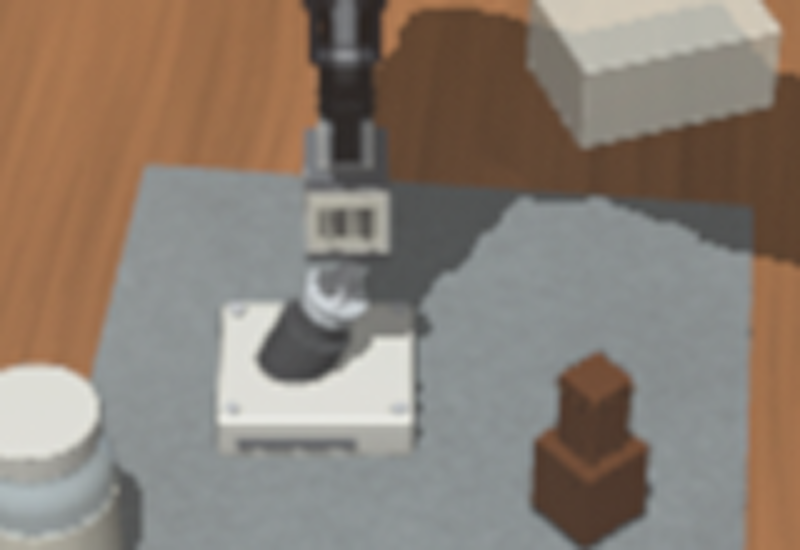

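The mouth (346,252) hangs just over the nipple tip (~(356,262)), about 2 mm toward +x, as planned. Lower it over the tip.

```bash
python3 -m handwheel '[[0,-0.004,0.02,0,-1],[0,0,0.02,0,-1],[0,0,0.02,0,-1],[0,0,0.012,0,-1],[0,0,0.006,0,-1],[0,0,0.006,0,-1],[0,0,0,0,-1]]' 25
python3 - <<'E'
from h import *
go([.605,-.134,.1438],186.5)
# arc: X lean, Z up, relative to tip; print row deltas (units) in tool x,z
L=77.;m0=np.array([-2,86.7]);m1=np.array([-4.2,82.6]);N=8
P=[m0+(m1-m0)*k/N+L*np.array([np.sin(np.radians(25*k/N)),np.cos(np.radians(25*k/N))]) for k in range(N+1)]
for d in np.diff(P,axis=0): print((d*[1,-1]/300).round(4))
E
```

```text
clock: 16.62
tcp_pos: [0.6057, -0.1345, 0.1449]
tool_rot: [-0.18, 3.136, 0.0]
ft_force: [0.0, -0.2, -1.3]
opening: 0.298
grasp_force: 50.2
t 16.62 tcp [ 0.6057 -0.1345  0.1449] psi -173.44 tilt 0.0 open 0.298 grip 50.2 F [ 0.  -0.2 -1.3] j [-0.35  0.46  0.02  1.13  0.   -0.46]
shift [0.0022 0.0021 0.0036]
yaw 0.0007
[0.0131 0.0021]
[0.013  0.0029]
[0.013  0.0036]
[0.0128 0.0044]
[0.0127 0.0051]
[0.0125 0.0058]
[0.0122 0.0066]
[0.0119 0.0073]
```

```bash
python3 -m handwheel '[[0.002,0,0.004,0,-1],[0.013,0,0.002,0,-1],[0.013,0,0.003,0,-1],[0.013,0,0.0035,0,-1],[0.013,0,0.0045,0,-1],[0,0,0,0,-1]]' 25
python3 - <<'E'
from h import *
from cell import optics
go(None)
for n in["side"]:
    c=optics.camera(n);r=optics.regions_of(c,"cartridge")
    for d in r:
        if abs(d["rect"][0]-305)<40 and d["rect"][1]<230:
            R=cv2.minAreaRect(np.argwhere(d["pixels"])[:,::-1].astype(np.float32));print(round(d["p"],2),np.round(d["rect"]),R)
    pickle.dump(c,open("s4.pkl","wb"))
E
```

```text
clock: 17.38
tcp_pos: [0.5907, -0.1365, 0.141]
tool_rot: [-0.18, 3.133, -0.001]
ft_force: [3.9, 1.3, 6.2]
opening: 0.301
grasp_force: 50.6
t 17.38 tcp [ 0.5907 -0.1365  0.141 ] psi -173.43 tilt 0.21 open 0.301 grip 50.6 F [3.9 1.3 6.2] j [-0.36  0.44 -0.03  1.1   0.   -0.48]
0.74 [312. 198.  19.  27.] ((311.5, 197.0), (26.0, 17.0), 90.0)
```

```bash
cat >> h.py <<'E'
def tilt(c,tcp):
    w=cloud(c);X=np.array([-.9936,-.1132,0]);Y=np.array([-.1132,.9936,0])
    r=w-np.array(tcp);a=r@X;b=r@Y;z=r[...,2]
    hsv=cv2.cvtColor(c["img"],cv2.COLOR_RGB2HSV)
    m=(np.abs(b-.020)<.008)&(a>-.06)&(a<.04)&(z>-.075)&(z<-.005)
    m&=~((w[...,2]<.075))
    q=np.stack([a[m],z[m]],1)*1000
    R=cv2.minAreaRect(q.astype(np.float32));print("n",len(q),"face centre",np.round(R[0],1),"size",np.round(R[1],1),"ang",round(R[2],1))
E
python3 - <<'E'
from h import *
S3=pickle.load(open("s3.pkl","rb"));S4=pickle.load(open("s4.pkl","rb"))
tilt(S3,[ 0.6048,-0.1327,0.1689]);tilt(S4,[0.5907,-0.1365,0.141])
a=S3["img"][180:212,295:325];b=S4["img"][180:220,295:335]
for im in(S3["img"],S4["img"]):
    s=im[175:225,290:335];m=(s.min(-1)>150).astype(np.uint8);print(m.sum())
    for r in range(0,50,2): print(''.join('#' if v else '.' for v in m[r]))
E
```

```text
n 303 face centre [ -1.8 -34.3] size [38.2 57.5] ang 0.1
n 297 face centre [ -9.3 -36.1] size [63.8 40.4] ang 83.1
294
.............................................
.............................................
.............................................
.............................................
.............................................
.............................................
.............................................
............###############..................
............##............#..................
...........##.............#..................
...........##.............#..................
...........##............##..................
...........#####..######.##..................
.............................................
.............................................
...........##................................
...........###...............................
...........########..........................
#######....############......................
######.......##...###........................
#####........................................
###............
[... 622 characters left out ...]
..........
.............................................
...............#############.#...............
...............##..........###...............
...............#............##...............
..............##............##...............
...........##.#####........##................
...........##.....####...####................
...........##................................
#######....###.##............................
######.......###..##.........................
#####........................................
###..........................................
##...........................................
#...................#############............
##................###############............
```

```bash
python3 -m handwheel '[[0.013,0,0.004,0,-1],[0.0125,0,0.004,0,-1],[0.0125,0,0.004,0,-1],[0.012,0,0.005,0,-1],[0,0,0,0,-1]]' 25
python3 - <<'E'
from h import *
from cell import optics,env
go(None);c=optics.camera("side");tilt(c,env.observe()["tcp_pos"]);pickle.dump(c,open("s5.pkl","wb"))
E
```

```text
clock: 18.1
tcp_pos: [0.5757, -0.1382, 0.1356]
tool_rot: [-0.18, 3.133, -0.001]
ft_force: [4.4, 0.9, 3.7]
opening: 0.296
grasp_force: 49.9
t 18.1 tcp [ 0.5757 -0.1382  0.1356] psi -173.43 tilt 0.18 open 0.296 grip 49.9 F [4.4 0.9 3.7] j [-0.37  0.42 -0.08  1.07  0.   -0.49]
n 287 face centre [-22.1 -35.3] size [67.2 40.7] ang 69.8
```

```bash
python3 -m handwheel '[[0.005,0,0.006,0,-1],[0.003,0,0.006,0,-1],[0,0,0.006,0,-1],[0,0,0,0,-1]]' 25
python3 - <<'E'
from h import *
from cell import optics,env
go(None);c=optics.camera("side");tilt(c,env.observe()["tcp_pos"]);pickle.dump(c,open("s6.pkl","wb"))
E
```

```text
clock: 18.65
tcp_pos: [0.5732, -0.1382, 0.1298]
tool_rot: [-0.18, 3.134, 0.0]
ft_force: [6.5, 3.0, 3.2]
opening: 0.302
grasp_force: 49.7
t 18.65 tcp [ 0.5732 -0.1382  0.1298] psi -173.42 tilt 0.14 open 0.302 grip 49.7 F [6.5 3.  3.2] j [-0.38  0.42 -0.09  1.06  0.   -0.49]
n 275 face centre [-25.  -30.6] size [59.  41.2] ang 67.4
```

```bash
cat >> h.py <<'E'
def edges(c,tcp):
    w=cloud(c);X=np.array([-.9936,-.1132,0]);Y=np.array([-.1132,.9936,0])
    r=w-np.array(tcp);a=r@X*1000;b=r@Y*1000;z=r[...,2]*1000
    m=(np.abs(b-20)<7)&(a>-70)&(a<40)&(z>-75)&(z<0)
    A=a[m];Z=z[m];best=None
    # best square 40x40 housing template: count inside minus area outside in a band
    from itertools import product
    for th in np.arange(10,36,1.):
        t=np.radians(th);ax=np.array([np.sin(t),np.cos(t)])
        p=A*np.cos(t)-Z*np.sin(t);q=A*np.sin(t)+Z*np.cos(t)
        for p0,q0 in product(np.arange(-8,8.1,1),np.arange(-36,-18,1.)):
            P=np.abs(p-p0);Q=np.abs(q-q0-0)
            s=((P<20)&(Q<25)).sum()-1.5*((P>=20)&(P<26)&(Q<25)).sum()-1.0*((P<20)&(q<q0-25)&(q>q0-31)).sum()
            if best is None or s>best[0]: best=(s,th,p0,q0)
    print("score,tilt,p0,q0(centre of housing wrt TCP)",best)
E
python3 - <<'E'
from h import *
for f,t in(("s3",[.6048,-.1327,.1689]),("s5",[.5757,-.1382,.1356]),("s6",[.5732,-.1382,.1298])):
    c=pickle.load(open(f+".pkl","rb"));edges(c,t)
c=pickle.load(open("s6.pkl","rb"));im=cv2.resize(c["img"][165:240,270:350],None,fx=7.5,fy=7.5,interpolation=2);print(im.shape)
X=np.array([-.9936,-.1132,0]);Y=np.array([-.1132,.9936,0]);tip=np.array([.603,-.134,.0917]);t=np.radians(25);ax=X*np.sin(t)+[0,0,np.cos(t)];pe=X*np.cos(t)-np.array([0,0,np.sin(t)])
m=tip-.012*ax+.02*Y
q=[(proj(c,m+u*pe+v*ax)-[270,165]+.5)*7.5 for u,v in((-.02,0),(.02,0),(.02,.05),(-.02,.05))]
cv2.polylines(im,[np.int32(q)],True,(255,0,0),1);cv2.imwrite("pics/s6.png",im[:,:,::-1])
E
```

```text
score,tilt,p0,q0(centre of housing wrt TCP) (np.float64(232.5), np.float64(10.0), np.float64(3.0), np.float64(-31.0))
score,tilt,p0,q0(centre of housing wrt TCP) (np.float64(260.5), np.float64(22.0), np.float64(-8.0), np.float64(-34.0))
score,tilt,p0,q0(centre of housing wrt TCP) (np.float64(236.5), np.float64(29.0), np.float64(-8.0), np.float64(-36.0))
(562, 600, 3)
```

View pics/s6.png

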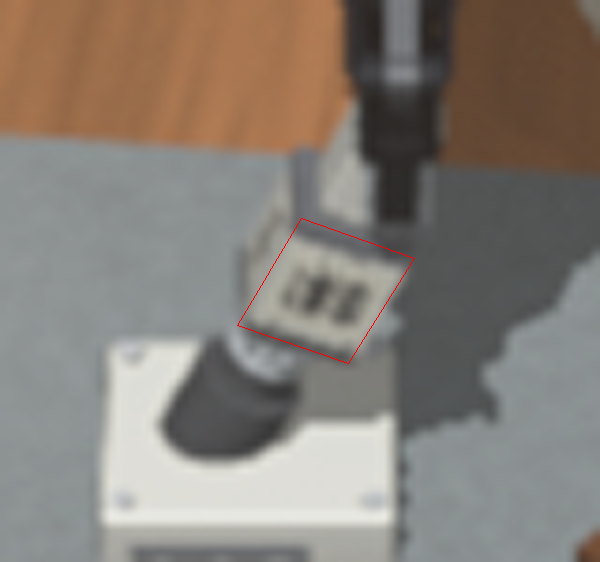

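The tilted housing lies on the 25° outline (label at (325,295)), mouth just above the collar at (265,350). Firm the grip and press along the axis.

```bash
python3 -m handwheel '[[-0.003,0,0,0,-1],[-0.003,0,0.006,0,-1],[-0.003,0,0.006,0,-1],[-0.003,0,0.006,0,-1],[-0.003,0,0.006,0,-1],[0,0,0,0,-1]]' 90
python3 - <<'E'
from h import *
from cell import optics,env
go(None);c=optics.camera("side");tilt(c,env.observe()["tcp_pos"]);pickle.dump(c,open("s7.pkl","wb"))
s=env.observe();a=np.array([-.9936*.4226,-.1132*.4226,.9063]);print("axial F",s["ft_force"]@a,"s est (rel tip)",46+1000*(s["tcp_pos"]+[0,0,.0199]-[.603,-.134,.0917])@a-77, s["ft_torque"])
E
```

```text
clock: 19.45
tcp_pos: [0.576, -0.1381, 0.1248]
tool_rot: [-0.18, 3.136, -0.003]
ft_force: [-18.0, 2.9, 44.9]
opening: 0.293
grasp_force: 95.4
t 19.45 tcp [ 0.576  -0.1381  0.1248] psi -173.44 tilt 0.1 open 0.293 grip 95.4 F [-18.    2.9  44.9] j [-0.37  0.43 -0.09  1.05 -0.   -0.49]
n 262 face centre [-23.4 -28.4] size [52.9 42.6] ang 68.7
axial F 47.9605496170148 s est (rel tip) 28.539594314854924 [1.17818076 2.72492487 0.25788738]
```

```bash
python3 -m handwheel '[[0.0028,0,-0.006,0,-1],[0.0028,0,-0.006,0,-1],[0.0028,0,-0.006,0,-1],[0,0,0,0,-1]]'
python3 - <<'E'
from h import *
from cell import optics,env
s=env.observe();f=s["ft_force"];X=np.array([-.9936,-.1132,0]);Y=np.array([-.1132,.9936,0]);t=np.radians(25);a=X*np.sin(t)+[0,0,np.cos(t)];pe=X*np.cos(t)-np.array([0,0,np.sin(t)])
f=f+[0,0,1.3];print("axial,perp,Y",f@a,f@pe,f@Y,"torque",s["ft_torque"].round(2))
for n in("side","top"):
    c=optics.camera(n);pickle.dump(c,open(n+"8.pkl","wb"))
    w=cloud(c);r=w-[.603,-.134,.0917]
    m=(np.abs(r)<.07).all(-1)&(w[...,2]>.06)
    A=np.stack([r@pe,r@Y,r@a],-1)[m]*1000+[0,0,46]
    # housing sits s>34: its Y extents and end faces
    h=A[(A[:,2]>40)&(A[:,2]<80)]
    print(n,len(h),"pe pct",np.percentile(h[:,0],[1,5,50,95,99]).round(1),"Y",np.percentile(h[:,1],[1,5,50,95,99]).round(1))
    k=h[np.abs(h[:,0]+20)<8]; 
    if n=="top" and len(k)>20: print("back face pe vs s:",len(k),np.polyfit(k[:,2],k[:,0],1))
    fr=h[(h[:,1]>10)];print("front-face Y",np.median(fr[:,1]) if len(fr) else None)
E
```

```text
clock: 20.0
tcp_pos: [0.5746, -0.138, 0.1273]
tool_rot: [-0.18, 3.136, 0.001]
ft_force: [4.2, 4.1, 2.1]
opening: 0.296
grasp_force: 89.3
axial,perp,Y 1.1275274339018397 -5.655596613749447 3.644930143222948 torque [ 0.79 -1.39  0.11]
side 307 pe pct [-20.2 -19.4  -6.   18.6  21.5] Y [-20.  -12.3  19.9  24.7  26. ]
front-face Y 20.85519304340296
top 7 pe pct [-18.3 -17.8 -15.2 -11.9 -11.8] Y [14.8 15.1 17.9 19.3 19.6]
front-face Y 17.876818980165048
```

```bash
cat >> h.py <<'E'
def forces():
    from cell import env
    s=env.observe();X=np.array([-.9936,-.1132,0]);Y=np.array([-.1132,.9936,0]);t=np.radians(25);a=X*np.sin(t)+[0,0,np.cos(t)];pe=X*np.cos(t)-np.array([0,0,np.sin(t)])
    f=s["ft_force"]+[0,0,1.3];r=(s["tcp_pos"]+[0,0,.0199]-[.603,-.134,.0917])*1000
    print("t",round(s["clock"],2),"F axial,perp,Y",(f@a).round(1),(f@pe).round(1),(f@Y).round(1),"s,perp,Y",(46+r@a-77).round(1),(r@pe).round(1),(r@Y).round(1),"grip",round(s["grasp_force"],1))
E
python3 -m handwheel '[[-0.003,0.006,0,0,-1],[0,0,0,0,-1]]' >/dev/null; python3 -c "from h import *;forces()"
python3 -m handwheel '[[-0.003,0.004,0,0,-1],[0,0,0,0,-1]]' >/dev/null; python3 -c "from h import *;forces()"
```

```text
t 20.35 F axial,perp,Y -0.8 -3.4 -2.6 s,perp,Y 31.1 2.1 0.7 grip 89.4
t 20.6 F axial,perp,Y -0.6 -1.2 -6.1 s,perp,Y 30.9 1.4 1.6 grip 89.4
```

```bash
python3 -m handwheel '[[-0.002,-0.007,0,0,-1],[0,0,0,0,-1]]' >/dev/null; python3 -c "from h import *;forces()"
python3 -m handwheel '[[-0.0014,0,0.003,0,-1],[-0.0014,0,0.003,0,-1],[0,0,0,0,-1]]' >/dev/null; python3 -c "from h import *;forces()"
python3 -m handwheel '[[-0.0014,0,0.003,0,-1],[-0.0014,0,0.003,0,-1],[0,0,0,0,-1]]' >/dev/null; python3 -c "from h import *;forces()"
```

```text
t 20.85 F axial,perp,Y 0.4 1.0 -0.4 s,perp,Y 30.5 1.2 0.3 grip 89.3
t 21.23 F axial,perp,Y 12.6 2.2 0.7 s,perp,Y 29.3 0.9 0.2 grip 91.0
t 21.6 F axial,perp,Y 31.0 2.2 2.5 s,perp,Y 28.6 0.8 0.2 grip 93.5
```

```bash
cat > lab.py <<'E'
from h import *
from cell import optics,env
X=np.array([-.9936,-.1132,0]);Y=np.array([-.1132,.9936,0])
def label(c,tcp,th,name):
    tcp=np.array(tcp);t=np.radians(th);a=X*np.sin(t)+[0,0,np.cos(t)];pe=X*np.cos(t)-np.array([0,0,np.sin(t)])
    # rectify plane Y=+20mm through TCP axis at 0.25 mm/px; axes (X horizontal, z vertical) about TCP
    W=320;g=np.array([[((u-W/2)/4,(W/4*3-v)/4-60+0) for u in range(W)] for v in range(W)])/1000
    P=tcp+.02*Y+g[...,0:1]*X+g[...,1:2]*np.array([0,0,1.])
    K,R,tt=c["intrinsics"],c["R"],c["t"];q=P@R.T+tt;q=q@K.T;uv=(q[...,:2]/q[...,2:]).astype(np.float32)
    im=cv2.remap(c["img"],uv[...,0],uv[...,1],cv2.INTER_CUBIC)
    gy=cv2.cvtColor(im,cv2.COLOR_RGB2GRAY)
    # template search: light face (40x50) with darker bar patch in middle
    best=None
    GX,GZ=g[...,0]*1000,g[...,1]*1000
    gf=cv2.GaussianBlur(gy,(0,0),3).astype(float)
    def samp(x,z): 
        u=(x*4+W/2);v=W*3/4-(z+60)*4
        return cv2.remap(gf.astype(np.float32),np.float32(u).reshape(1,-1),np.float32(v).reshape(1,-1),1,borderMode=cv2.BORDER_REPLICATE).ravel()
    L=np.linspace(-22,22,30)
    for ang in np.arange(th-10,th+10.1,1):
        r=np.radians(ang);ca,sa=np.cos(r),np.sin(r)
        for cx in np.arange(-35,12,1.):
            for cz in np.arange(-50,-15,1.):
                s=0
                for e,(n,len_) in {"l":(-20,25),"r":(20,25)}.items():
                    v=L*.9
                    for o,k in((n*.9,1),(n*1.12,-1)):
                        s+=k*samp(cx+o*ca+v*sa,cz-o*sa+v*ca).mean()
                u=L*.75
                for o,k in((-23,1),(-27.5,-1)):
                    s+=k*samp(cx+u*ca+o*sa,cz-u*sa+o*ca).mean()
                if best is None or s>best[0]: best=(s,ang,cx,cz)
    s,ang,cx,cz=best;r=np.radians(ang)
    ctr=tcp+cx/1000*X+np.array([0,0,cz/1000]);ax=X*np.sin(r)+[0,0,np.cos(r)];m=ctr-.025*ax
    t=np.radians(25);A=X*np.sin(t)+[0,0,np.cos(t)];p=X*np.cos(t)-np.array([0,0,np.sin(t)]);d=(m-[.603,-.134,.0917])*1000
    L0=(tcp-m)@ax*1000
    print(name,"score",round(s),"tilt",ang,"ctr",cx,cz,"mouth: s",(46+d@A).round(1),"perp",(d@p).round(1),"TCP above mouth along axis",L0.round(1))
if __name__=="__main__":
    label(pickle.load(open("s3.pkl","rb")),[.6048,-.1327,.1689],0,"s3")
    label(pickle.load(open("s6.pkl","rb")),[.5732,-.1382,.1298],25,"s6")
    c=optics.camera("side");pickle.dump(c,open("s9.pkl","wb"));label(c,env.observe()["tcp_pos"],25,"now")
E
time python3 lab.py
```

```text
s3 score 124 tilt 0.0 ctr -2.0 -29.0 mouth: s 65.4 perp -13.4 TCP above mouth along axis 54.0
s6 score 90 tilt 22.0 ctr -22.0 -24.0 mouth: s 37.2 perp 2.7 TCP above mouth along axis 55.5
now score 92 tilt 20.0 ctr -22.0 -24.0 mouth: s 31.6 perp 1.6 TCP above mouth along axis 55.1
real	1m11.786s
user	1m10.653s
sys	0m0.336s
```

```bash
python3 -m handwheel '[[0.0035,0,-0.0075,0,-1],[0.0035,0,-0.0075,0,-1],[0,0,0,0,-1]]' 30 >/dev/null; python3 -c "from h import *;forces()"
python3 -m handwheel '[[0.006,0,0.003,0,-1],[0.006,0,0.003,0,-1],[0,0,0,0,-1]]' >/dev/null; python3 -c "from h import *;forces()"
python3 -m handwheel '[[0.006,0,0.003,0,-1],[0.006,0,0.003,0,-1],[0,0,0,0,-1]]' >/dev/null; python3 -c "from h import *;forces()"
```

```text
t 22.02 F axial,perp,Y 0.4 -0.3 -1.0 s,perp,Y 31.6 0.5 0.1 grip 89.5
t 22.4 F axial,perp,Y -1.9 -7.9 1.0 s,perp,Y 31.4 2.9 -0.1 grip 89.6
t 22.77 F axial,perp,Y -3.7 -10.4 3.1 s,perp,Y 31.2 6.2 -0.2 grip 89.4
```

Run:
```python
from lab import *
c=optics.camera("side");pickle.dump(c,open("s10.pkl","wb"));label(c,env.observe()["tcp_pos"],25,"now")
```

```text
now score 85 tilt 22.0 ctr -24.0 -23.0 mouth: s 34.2 perp 3.8 TCP above mouth along axis 55.3
```

```bash
python3 -m handwheel '[[0.007,0,0.003,0,-1],[0.007,0,0.003,0,-1],[0,0,0,0,-1]]' >/dev/null; python3 -c "from h import *;forces()"
python3 -m handwheel '[[-0.006,0,-0.003,0,-1],[-0.006,0,-0.003,0,-1],[0,0,0,0,-1]]' >/dev/null; python3 -c "from h import *;forces()"
python3 - <<'E'
from lab import *
c=optics.camera("side");pickle.dump(c,open("s10.pkl","wb"));label(c,env.observe()["tcp_pos"],25,"now")
E
```

```text
t 23.2 F axial,perp,Y -4.3 -11.6 1.3 s,perp,Y 31.3 10.8 -0.2 grip 88.9
t 23.57 F axial,perp,Y 0.1 -0.6 -0.2 s,perp,Y 31.6 9.5 0.1 grip 88.8
now score 80 tilt 21.0 ctr -27.0 -23.0 mouth: s 33.4 perp 4.8 TCP above mouth along axis 56.1
```

```bash
python3 -m handwheel '[[-0.009,0,-0.0042,0,-1],[-0.009,0,-0.0042,0,-1],[-0.009,0,-0.0042,0,-1],[0,0,0,0,-1]]' >/dev/null; python3 -c "from h import *;forces()"
python3 -m handwheel '[[-0.006,0,-0.0028,0,-1],[0,0,0,0,-1]]' >/dev/null; python3 -c "from h import *;forces()"
python3 -m handwheel '[[-0.003,0,-0.0014,0,-1],[0,0,0,0,-1]]' >/dev/null; python3 -c "from h import *;forces()"
```

```text
t 24.12 F axial,perp,Y -0.5 8.7 -1.0 s,perp,Y 31.5 2.3 0.4 grip 88.4
t 24.38 F axial,perp,Y -2.8 10.1 -1.8 s,perp,Y 31.4 0.7 0.4 grip 88.1
t 24.62 F axial,perp,Y -3.6 11.0 -2.0 s,perp,Y 31.4 -0.3 0.4 grip 88.1
```

```bash
python3 -m handwheel '[[-0.006,0,-0.0028,0,-1],[0,0,0,0,-1]]' >/dev/null; python3 -c "from h import *;forces()"
for i in 1; do python3 -m handwheel '[[0.003,0,0.0014,0,-1],[0,0,0,0,-1]]' >/dev/null; python3 -c "from h import *;forces()"; done
python3 -m handwheel '[[0.003,0,0.0014,0,-1],[0,0,0,0,-1]]' >/dev/null; python3 -c "from h import *;forces()"
python3 -m handwheel '[[0.002,0,0.001,0,-1],[0,0,0,0,-1]]' >/dev/null; python3 -c "from h import *;forces()"
python3 -m handwheel '[[0.002,0,0.001,0,-1],[0,0,0,0,-1]]' >/dev/null; python3 -c "from h import *;forces()"
```

```text
t 24.88 F axial,perp,Y -3.4 10.2 -1.9 s,perp,Y 31.3 -2.1 0.5 grip 88.0
t 25.12 F axial,perp,Y -4.5 8.1 -0.4 s,perp,Y 31.4 -1.8 0.4 grip 88.3
t 25.38 F axial,perp,Y -3.9 7.5 0.5 s,perp,Y 31.5 -1.7 0.3 grip 88.2
t 25.62 F axial,perp,Y -5.0 8.2 0.9 s,perp,Y 31.6 -1.6 0.3 grip 88.2
t 25.88 F axial,perp,Y -3.2 7.0 2.2 s,perp,Y 31.7 -1.4 0.2 grip 88.4
```

```bash
python3 -m handwheel '[[0.005,0,0.0023,0,-1],[0,0,0,0,-1]]' >/dev/null; python3 -c "from h import *;forces()"
python3 -m handwheel '[[0.004,0,0.0018,0,-1],[0,0,0,0,-1]]' >/dev/null; python3 -c "from h import *;forces()"
python3 -m handwheel '[[0.003,0,0.0014,0,-1],[0,0,0,0,-1]]' >/dev/null; python3 -c "from h import *;forces()"
```

```text
t 26.12 F axial,perp,Y -1.1 0.5 0.1 s,perp,Y 31.9 -0.7 -0.3 grip 89.0
t 26.38 F axial,perp,Y -0.3 0.9 0.7 s,perp,Y 31.8 1.2 -0.2 grip 89.0
t 26.62 F axial,perp,Y 0.4 -1.3 0.7 s,perp,Y 31.7 2.3 -0.1 grip 89.2
```

```bash
python3 -m handwheel '[[-0.0048,0.004,-0.0022,0,-1],[0,0,0,0,-1]]' >/dev/null; python3 -c "from h import *;forces()"
python3 -m handwheel '[[0,0.004,0,0,-1],[0,0,0,0,-1]]' >/dev/null; python3 -c "from h import *;forces()"
python3 -m handwheel '[[0,-0.012,0,0,-1],[0,0,0,0,-1]]' >/dev/null; python3 -c "from h import *;forces()"
python3 -m handwheel '[[0,-0.004,0,0,-1],[0,0,0,0,-1]]' >/dev/null; python3 -c "from h import *;forces()"
```

```text
t 26.88 F axial,perp,Y -0.1 -0.2 0.2 s,perp,Y 31.7 0.8 1.4 grip 89.1
t 27.12 F axial,perp,Y -0.9 1.0 -3.5 s,perp,Y 31.7 0.8 2.1 grip 88.9
t 27.38 F axial,perp,Y -0.7 -0.5 -0.2 s,perp,Y 31.7 1.0 -1.2 grip 89.1
t 27.62 F axial,perp,Y 0.1 -0.2 5.5 s,perp,Y 31.6 1.1 -1.8 grip 89.1
```

```bash
python3 -m handwheel '[[0,0.0077,0,0,-1],[0,0,0,0,-1]]' >/dev/null; python3 -c "from h import *;forces()"
python3 -m handwheel '[[-0.0028,0,0.006,0,-1],[0,0,0,0,-1]]' >/dev/null; python3 -c "from h import *;forces()"
python3 -m handwheel '[[-0.0014,0,0.003,0,-1],[0,0,0,0,-1]]' >/dev/null; python3 -c "from h import *;forces()"
python3 -m handwheel '[[-0.0014,0,0.003,0,-1],[0,0,0,0,-1]]' >/dev/null; python3 -c "from h import *;forces()"
```

```text
t 27.88 F axial,perp,Y 0.2 0.2 -0.7 s,perp,Y 31.8 0.8 -0.2 grip 89.1
t 28.12 F axial,perp,Y 3.7 -0.4 -0.2 s,perp,Y 29.8 0.8 -0.3 grip 89.7
t 28.38 F axial,perp,Y 11.1 -0.3 0.1 s,perp,Y 29.3 0.7 -0.3 grip 90.8
t 28.62 F axial,perp,Y 18.5 -0.1 0.4 s,perp,Y 28.8 0.7 -0.3 grip 91.7
```

```bash
python3 -m handwheel '[[-0.0014,0,0.003,0,-1],[0,0,0,0,-1]]' >/dev/null; python3 -c "from h import *;forces()"
python3 -m handwheel '[[-0.0014,0,0.003,0,-1],[0,0,0,0,-1]]' >/dev/null; python3 -c "from h import *;forces()"
```

```text
t 28.88 F axial,perp,Y 25.8 -0.3 1.6 s,perp,Y 28.3 0.7 -0.4 grip 92.8
t 29.12 F axial,perp,Y 8.0 -0.4 0.8 s,perp,Y 26.8 0.6 -0.4 grip 90.2
```

```bash
python3 -m handwheel '[[-0.0028,0,0.006,0,-1],[0,0,0,0,-1]]' >/dev/null; python3 -c "from h import *;forces()"
python3 -m handwheel '[[-0.0028,0,0.006,0,-1],[0,0,0,0,-1]]' >/dev/null; python3 -c "from h import *;forces()"
python3 -m handwheel '[[-0.0028,0,0.006,0,-1],[0,0,0,0,-1]]' >/dev/null; python3 -c "from h import *;forces()"
python3 -m handwheel '[[-0.0028,0,0.006,0,-1],[0,0,0,0,-1]]' >/dev/null; python3 -c "from h import *;forces()"
```

```text
t 29.38 F axial,perp,Y 4.4 -1.1 -0.6 s,perp,Y 23.9 0.7 -0.3 grip 89.7
t 29.62 F axial,perp,Y 1.4 -1.1 -1.5 s,perp,Y 21.7 0.7 -0.3 grip 89.3
t 29.88 F axial,perp,Y 0.2 -0.8 -3.1 s,perp,Y 19.6 0.8 -0.3 grip 89.1
t 30.12 F axial,perp,Y 5.3 -1.7 -2.5 s,perp,Y 17.8 0.8 -0.2 grip 89.7
```

```bash
python3 -m handwheel '[[-0.0028,0,0.006,0,-1],[0,0,0,0,-1]]' >/dev/null; python3 -c "from h import *;forces()"
python3 -m handwheel '[[-0.0028,0,0.006,0,-1],[0,0,0,0,-1]]' >/dev/null; python3 -c "from h import *;forces()"
```

```text
t 30.38 F axial,perp,Y 6.8 -1.4 -2.9 s,perp,Y 15.9 0.8 -0.2 grip 89.9
t 30.62 F axial,perp,Y 18.2 -0.9 -2.6 s,perp,Y 14.8 0.7 -0.3 grip 91.6
```

```bash
python3 -m handwheel '[[0,0,0,0,-1],[0,0,0,0,-1],[0,0,0,0,-1],[0,0,0,0,-1],[0,0,0,0,-1],[0,0,0,0,-1]]' >/dev/null
python3 - <<'E'
from lab import *
forces();c=optics.camera("side");tc=env.observe()["tcp_pos"];tilt(c,tc);label(c,tc,25,"now")
E
```

```text
t 31.38 F axial,perp,Y 19.4 -0.9 -2.2 s,perp,Y 14.8 0.7 -0.3 grip 91.6
n 197 face centre [-23.1 -21.4] size [52.1 32.5] ang 1.0
now score 84 tilt 23.0 ctr -22.0 -24.0 mouth: s 17.7 perp 0.2 TCP above mouth along axis 55.7
```

The force, position and image readings agree: the mouth is at about z = 14 mm, centred on the axis, tilted about 24–25°, at rest and pressing with 19 N.

```bash
python3 -c "
from cell import env
print(env.sign_off())"
```

```text
the job is handed in; nothing more can be done
None
```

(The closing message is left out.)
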